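# Point out the missing vial and its place in the sample drawer

## Task

Show a colleague how to finish loading the sample drawer, only by pointing. Point at the one short, wide vial that stands on the rubber mat between or beside the tall ones, with the closed fingertips just above the middle of its cap (within 3 cm), and stay there for two seconds; then point in the same way at the middle of the drawer's only empty cell, fingertips just above its mouth, again for two seconds; then raise the hand until the fingertips are at least 20 cm above the bench. Touch and move nothing, and do not point at any other vial: cross the work well above the vials and come down only over the thing meant.

Things in the scene. Friction and masses are not known exactly. Their poses are not given: they have to be found in the camera images.
- short_vial_top (a point): Centre of the top of the cap of the short, wide vial on the rubber mat, the first thing to point at: amber glass, white cap, 28 mm across and 58 mm high, standing upright and loose; its cap top is 62 mm above the bench. The point's z axis is up. It may stand in any of the three places on the mat.
- empty_cell (a point): Middle of the mouth of the drawer's only empty cell, level with the tops of the cell walls, 45 mm above the bench, the second thing to point at. The cell is about 55 mm by 55 mm and 40 mm deep; z axis up. Any of the six cells may be the empty one. The vials in the cells next to it stand about 60 mm away, centre to centre, and 18 mm higher than the mouth.
- drawer_mouth (a point): Centre of the sample drawer, level with its wall tops, 45 mm above the bench; x and y axes along the drawer's sides, z up. The drawer is fixed on the bench: grey plastic, 126 mm (x) by 184 mm (y), 45 mm high, walls 5 mm, two by three open-topped cells, and a white front panel 52 mm high with a small black grip on its -x side.
- mat: Flat black rubber mat, fixed on the bench, 120 mm (x) by 280 mm (y), 4 mm thick, origin under its centre. Three vials stand on it in a row along its y, at least 75 mm apart.
- loaded1_top (a point): Centre of the cap top of one of the five short vials already in the drawer, 28 mm across, 58 mm high, loose; cap top 63 mm above the bench. Not to be touched or pointed at.
- loaded2_top (a point): Centre of the cap top of one of the five short vials already in the drawer, 28 mm across, 58 mm high, loose; cap top 63 mm above the bench. Not to be touched or pointed at.
- loaded3_top (a point): Centre of the cap top of one of the five short vials already in the drawer, 28 mm across, 58 mm high, loose; cap top 63 mm above the bench. Not to be touched or pointed at.
- loaded4_top (a point): Centre of the cap top of one of the five short vials already in the drawer, 28 mm across, 58 mm high, loose; cap top 63 mm above the bench. Not to be touched or pointed at.
- loaded5_top (a point): Centre of the cap top of one of the five short vials already in the drawer, 28 mm across, 58 mm high, loose; cap top 63 mm above the bench. Not to be touched or pointed at.
- tall_vial1_top (a point): Centre of the cap top of a tall, narrow vial on the mat, 22 mm across, 95 mm high, loose; cap top 99 mm above the bench. Not to be touched or pointed at.
- tall_vial2_top (a point): Centre of the cap top of a tall, narrow vial on the mat, 22 mm across, 95 mm high, loose; cap top 99 mm above the bench. Not to be touched or pointed at.
- bottle_top (a point): Centre of the cap top of a loose amber bottle, 66 mm across, 125 mm high, standing on the bench beyond the work. Leave alone.
Things that resemble listed ones, but are neither listed nor needed, are in the scene too. Leave any green or purple look-alike of the part that bears short_vial_top alone.

How it is judged:
On the way, in this order (a step that is already met when the one before it is completed fails the run):
1. fingertips held just above the short vial on the mat for 1.5 s (horizontal distance between the grasp point and short_vial_top below 0.014 m and z of the grasp point in the frame of short_vial_top between 0.015 and 0.065 m), for 1.5 s.
2. fingertips held just above the mouth of the empty cell for 1.5 s (horizontal distance between the grasp point and empty_cell below 0.018 m and z of the grasp point in the frame of empty_cell between 0.015 and 0.065 m), for 1.5 s.
At the end, for the whole second after the job is handed in: Both were pointed at in order (grasp point within 14 mm of the vial's axis, then within 18 mm of the cell's middle, fingertips no more than about 45 mm above, 1.5 s each); the hand is now up, grasp point over 0.20 m above the bench; every vial and the bottle is within 6 mm of where it started (height (world z) of the grasp point above 0.2 m and distance of each of loaded1_top, loaded2_top, loaded3_top, loaded4_top, loaded5_top, tall_vial1_top, tall_vial2_top, short_vial_top, bottle_top from where it was at the start of the episode below 0.006 m); the robot touches nothing.
It fails at once if the fingers or the arm touch something (contact force between any of the fingers, the arm and anything else above 0.5 N).
It fails at once if a vial or the bottle is moved, lifted or knocked over (distance of any of loaded1_top, loaded2_top, loaded3_top, loaded4_top, loaded5_top, tall_vial1_top, tall_vial2_top, short_vial_top, bottle_top from where it was at the start of the episode above 0.01 m).
It fails at once if another vial is pointed at: the fingertips come within about 35 mm above the middle of its cap ((horizontal distance between the grasp point and loaded1_top below 0.012 m and z of the grasp point in the frame of loaded1_top between -0.02 and 0.055 m) or (horizontal distance between the grasp point and loaded2_top below 0.012 m and z of the grasp point in the frame of loaded2_top between -0.02 and 0.055 m) or (horizontal distance between the grasp point and loaded3_top below 0.012 m and z of the grasp point in the frame of loaded3_top between -0.02 and 0.055 m) or (horizontal distance between the grasp point and loaded4_top below 0.012 m and z of the grasp point in the frame of loaded4_top between -0.02 and 0.055 m) or (horizontal distance between the grasp point and loaded5_top below 0.012 m and z of the grasp point in the frame of loaded5_top between -0.02 and 0.055 m) or (horizontal distance between the grasp point and tall_vial1_top below 0.012 m and z of the grasp point in the frame of tall_vial1_top between -0.02 and 0.055 m) or (horizontal distance between the grasp point and tall_vial2_top below 0.012 m and z of the grasp point in the frame of tall_vial2_top between -0.02 and 0.055 m)).
It also fails if it takes over 48 s, if anything falls off the work surface, if the arm or the gripper's body presses on something with over 40 N, if the wrist force passes 120 N, or if a joint passes its speed limit or range.

## Robot

A 6-joint arm with a two-finger parallel gripper is mounted at the origin on the work surface. World frame = base frame: x ahead of the robot, y to its left, z up, the work surface at z = 0. Lengths are in m, angles in rad, forces in N, time in s.
With the tool pointing down it reaches from about 0.275 to 0.75 m from the base axis. Payload 10.2 kg.
Tool frame: the origin (TCP) lies between the finger pads; the fingertips stand 25 mm ahead of it and the grasp point (between the pads) lies 6 mm ahead of it; z points along the fingers, y is the direction in which the jaws open and shut (so a half turn about z gives the same grasp; the last joint's range is limited). The gripper opens to 85 mm and grips with 20 to 120 N. Pads are 22 mm wide; open, the fingers measure 114 mm over their backs; the gripper's body (76 mm by 85 mm) begins 54 mm behind the grasp point. The pads swing forward as they close: fully open they stand 13 mm farther back than shut.
Start: joints at [1.006, 0.313, 1.498, -0, 1.331, -0.223], TCP at [0.176, 0.495, 0.256] pointing down, gripper open.
Joint ranges: [-2.94, 2.94], [-0.97, 2.17], [0.19, 2.56], [-1.23, 4.37], [0.02, 3.11], [-2.88, 2.88]. Speed limits (rad/s): [2.39, 2.39, 3.01, 3.14, 3.14, 3.14].

## Interface

Orientations are given as a unit quaternion [x, y, z, w].
In Python, from cell import env, eyes, silhouettes gives the robot as it stands. The module is installed in compiled form; this text tells all that it offers.
- The arm moves only by the shell command python3 -m handwheel 'ROWS'. ROWS is JSON, a list of rows, each an object with "translation": the shift along the tool's x, y, z in mm, a list of three; "turn": the turn, a rotation vector about the tool's x, y, z in degrees, a list of three; "hand": the gripper command: -1 is shut, 1 is fully open, values between are in proportion. A call has 1 to 10 rows; each row shifts and turns the pose as measured when the row begins, along the tool's axes as they then stand; what a row does not reach is not made up. A row lasts 1/8 s, in which the tool goes at most 62.5 mm and 10.7 degrees, less where a joint would pass 70% of its speed; a pose out of reach is approached as far as the arm can. A call with a gripper value outside its range is refused whole. The fingers move at their own pace and stop on an object; the grip force is fixed at half the most. Time passes only in rows, so rows that do not move let the fingers close. It gives the time, the measured TCP pose, the force and the opening at its end, in the units of the state.
- env.get_state(): the state, without advancing time (a new reading comes with each control period).
- eyes.get_image(name): name is "scene" or "top" or "wrist"; returns a dict with "frame" (384x512x3 uint8, red, green, blue), "fx", "fy", "cx", "cy" (pixels), "position" and "rotation" of the camera in the world. Camera axes: x right, y down, z forward; pixel columns grow to the right and rows downward; lengths in m; the calibration is good to about 2 mm. The wrist camera is an equidistant fisheye: a pixel r from the principal point sees the ray r / f radians off the axis. A picture is of the moment at which its call begins. There is no depth.
- env.close_job(): hands the job in, once; it reports no verdict.
Trained networks look in the newest picture that a camera, given by its name, has taken for a name from the list of things; names that differ only in an ending like _2 or _b are one class to them, and where a whole thing is asked for, a point or a joint stands for the part that bears it (a point fixed in the world has none). Each returns a list of dicts, best first, with "conf" (0 to 1); they miss things now and then, are a little off and sometimes report something else, mostly with a low value. They report only what shows in the picture. A call takes as long as a camera call. They do not tell look-alikes from the thing itself.
- silhouettes(camera, name): "region" (384x512 bool, what is visible of it) and "bbox" ([left, top, width, height] in pixels, round what is visible of it).
The state is a dict: "t": time; "joint_positions": joint angles; "joint_vel": joint speeds; "joint_efforts": joint torques, N m; "eef_pos": TCP position; "eef_rot": TCP orientation; "wrist_force": force on the tool from outside, world axes, zero at the start; "wrist_torque": the same for the moment, N m; "width": finger opening in m.
Only numpy, scipy, OpenCV 4.12 (cv2) and the standard library are available. Lean on these libraries where they do the work, as an engineer would, in place of code of your own. Each camera call takes 0.05 s, during which the arm holds its last target. There are 200 camera calls.

## Working session

There is one attempt and no reset: what is moved stays moved. The work goes in short steps, Python scripts to look and compute and a shell command to move; the robot and the scene stay as the last step left them, time stands still between calls to the robot, and variables do not carry over. Pictures are saved under pics/ and viewed, about 8 in all and at most 12, crops included, and the job is handed in when it is done.

```bash
mkdir -p pics
cat > h.py <<'E'
from cell import env, eyes, silhouettes
import numpy as np, cv2
def ray(im,u,v):
    d=np.array([(u-im['cx'])/im['fx'],(v-im['cy'])/im['fy'],1.]); return np.array(im['rotation'])@d
def at(im,u,v,z):
    d=ray(im,u,v);p=np.array(im['position']);return p+d*(z-p[2])/d[2]
def proj(im,P):
    q=np.array(im['rotation']).T@(np.array(P)-im['position']);return im['fx']*q[0]/q[2]+im['cx'],im['fy']*q[1]/q[2]+im['cy']
def save(n,f): cv2.imwrite('pics/'+n+'.png',cv2.cvtColor(f,cv2.COLOR_RGB2BGR))
E
python3 - <<'E'
from h import *
np.set_printoptions(precision=4,suppress=True)
Z={'short_vial_top':.062,'loaded1_top':.063,'tall_vial1_top':.099,'drawer_mouth':.045,'mat':.004}
for c in ('top','scene'):
    im=eyes.get_image(c);save(c,im['frame']);print(c,im['position'],im['fx'])
    for n,z in Z.items():
        for d in silhouettes(c,n)[:8]:
            b=d['bbox'];u,v=b[0]+b[2]/2,b[1]+b[3]/2
            print(n,round(d['conf'],2),b,at(im,u,v,z)[:2])
s=env.get_state();print(s['t'],s['eef_pos'],s['eef_rot'],s['width'])
E
```

```text
top [0.5169 0.0322 1.1399] 407.35453568849323Traceback (most recent call last):
  File "<stdin>", line 9, in <module>
  File "h.py", line 6, in at
    d=ray(im,u,v);p=np.array(im['position']);return p+d*(z-p[2])/d[2]
  File "h.py", line 4, in ray
    d=np.array([(u-im['cx'])/im['fx'],(v-im['cy'])/im['fy'],1.]); return np.array(im['rotation'])@d
                                                                         ~~~~~~~~~~~~~~~~~~~~~~~~^~
ValueError: matmul: Input operand 1 has a mismatch in its core dimension 0, with gufunc signature (n?,k),(k,m?)->(n?,m?) (size 3 is different from 4)
```

Rotation is a quaternion.

```bash
sed -i "s/np.array(im\['rotation'\])/R.from_quat(im['rotation']).as_matrix()/; 1i from scipy.spatial.transform import Rotation as R" h.py
python3 - <<'E'
from h import *
np.set_printoptions(precision=4,suppress=True)
Z={'short_vial_top':.062,'loaded1_top':.063,'tall_vial1_top':.099,'drawer_mouth':.045,'mat':.004}
for c in ('top','scene'):
    im=eyes.get_image(c);save(c,im['frame']);print(c,im['position'],im['fx'])
    for n,z in Z.items():
        for d in silhouettes(c,n)[:8]:
            b=d['bbox'];u,v=b[0]+b[2]/2,b[1]+b[3]/2
            print(n,round(d['conf'],2),b,at(im,u,v,z)[:2])
s=env.get_state();print(s['t'],s['eef_pos'],s['eef_rot'],s['width'])
E
```

```text
top [0.5169 0.0322 1.1399] 407.35453568849323
short_vial_top 0.48 [233.9, 254.6, 8.8, 12.3] [0.4434 0.0791]
short_vial_top 0.4 [235.0, 218.5, 7.6, 9.4] [0.5415 0.0783]
loaded1_top 0.57 [347.3, 209.4, 15.0, 14.0] [ 0.5601 -0.2273]
tall_vial1_top 0.25 [292.1, 190.7, 78.5, 60.7] [ 0.5467 -0.1589]
drawer_mouth 0.72 [293.2, 191.1, 73.0, 60.1] [ 0.548  -0.1644]
mat 0.77 [156.4, 179.1, 107.1, 65.5] [0.5743 0.1616]
scene [1.088  0.1765 0.7221] 363.3328373599357
short_vial_top 0.75 [270.7, 186.1, 11.0, 23.9] [0.5672 0.0914]
short_vial_top 0.51 [281.9, 159.0, 11.1, 21.6] [0.4727 0.0975]
loaded1_top 0.72 [146.8, 167.7, 14.4, 17.9] [ 0.586  -0.2101]
loaded1_top 0.21 [185.4, 179.4, 12.0, 22.4] [ 0.6018 -0.1056]
tall_vial1_top 0.68 [334.0, 219.1, 21.8, 27.3] [0.6451 0.2503]
tall_vial1_top 0.59 [177.8, 157.3, 12.2, 23.8] [ 0.5724 -0.1317]
drawer_mouth 0.67 [131.6, 145.7, 95.8, 72.6] [ 0.5709 -0.1521]
mat 0.77 [244.4, 186.8, 125.6, 81.3] [0.5874 0.1746]
0.7 [0.176  0.4946 0.2563] [ 0.1701  0.9854 -0.      0.    ] 0.08536286936096575
```

View pics/top.png

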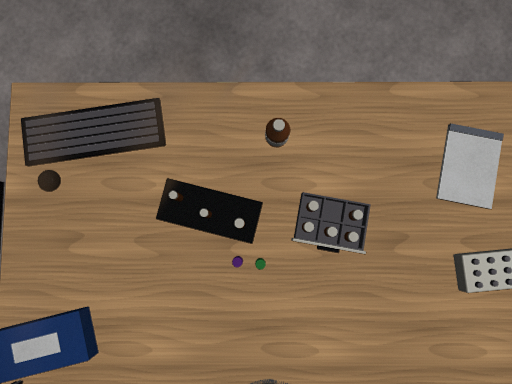

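View pics/scene.png

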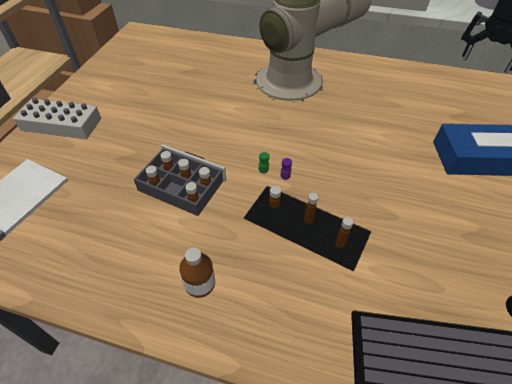

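Top view: the vials on the mat are at (173,195), (204,213) and (239,223). The drawer has five caps, and its empty cell is at about (333,210). The purple (238,262) and green (260,264) look-alikes are off the mat. In the scene view the vial at (275,197) is visibly the short one, which matches top (239,223), and the empty cell is at (176,188). I'll check this in an enlarged crop and measure the caps.

Run:
```python
from h import *
np.set_printoptions(precision=4,suppress=True)
t=eyes.get_image('top');s=eyes.get_image('scene')
def blobs(im,box,z):
    x0,y0,x1,y1=box;f=im['frame'][y0:y1,x0:x1]
    m=((f.min(2)>120)&(f.max(2).astype(int)-f.min(2)<45)).astype(np.uint8)
    n,_,st,c=cv2.connectedComponentsWithStats(m)
    for i in range(1,n):
        if st[i,4]>15:
            u,v=c[i]+[x0,y0];print((round(u,1),round(v,1)),st[i,2:],at(im,u,v,z)[:2])
print('top mat z.062');blobs(t,(155,175,265,245),.062)
print('same z.099');blobs(t,(155,175,265,245),.099)
print('top drawer');blobs(t,(290,190,372,255),.063)
print('scene mat');blobs(s,(240,180,375,265),.062)
print('scene drawer');blobs(s,(130,145,230,212),.063)
m=silhouettes('top','drawer_mouth')[0]['region'].astype(np.uint8)
print('drawer box',cv2.minAreaRect(cv2.findNonZero(m)))
a=cv2.resize(t['frame'][170:260,150:380],None,fx=3.4,fy=3.4,interpolation=cv2.INTER_CUBIC)
b=cv2.resize(s['frame'][140:270,130:375],None,fx=3.19,fy=2.2,interpolation=cv2.INTER_CUBIC)[:,:782]
b=cv2.resize(b,(782,290));save('crop',np.vstack([a,b]))
```

```text
top mat z.062
(np.float64(172.6), np.float64(194.6)) [ 8  8 48] [0.617 0.255]
(np.float64(203.5), np.float64(212.4)) [ 8  8 48] [0.5699 0.1719]
(np.float64(239.0), np.float64(222.9)) [ 9  9 68] [0.5422 0.0778]
same z.099
(np.float64(172.6), np.float64(194.6)) [ 8  8 48] [0.6136 0.2474]
(np.float64(203.5), np.float64(212.4)) [ 8  8 48] [0.5681 0.1671]
(np.float64(239.0), np.float64(222.9)) [ 9  9 68] [0.5413 0.0763]
top drawer
(np.float64(313.4), np.float64(205.2)) [10 10 72] [ 0.5895 -0.1187]
(np.float64(357.9), np.float64(214.2)) [ 9 10 68] [ 0.566  -0.2356]
(np.float64(308.8), np.float64(226.5)) [ 9 10 70] [ 0.5333 -0.1061]
(np.float64(332.2), np.float64(231.3)) [10 10 73] [ 0.5209 -0.1673]
(np.float64(353.4), np.float64(236.5)) [10 10 73] [ 0.5076 -0.2226]
(np.float64(329.5), np.float64(245.8)) [ 73  15 169] [ 0.4829 -0.1596]
scene mat
(np.float64(275.2), np.float64(189.5)) [11  8 73] [0.5429 0.0831]
(np.float64(313.0), np.float64(196.0)) [ 9  7 57] [0.5375 0.172 ]
(np.float64(347.5), np.float64(220.8)) [10  9 67] [0.5859 0.2566]
scene drawer
(np.float64(193.0), np.float64(156.3)) [ 64  24 165] [ 0.4941 -0.1445]
(np.float64(165.2), np.float64(154.2)) [10  7 57] [ 0.5069 -0.2164]
(np.float64(182.8), np.float64(162.0)) [11  7 62] [ 0.5204 -0.1618]
(np.float64(150.5), np.float64(169.0)) [10  7 61] [ 0.5652 -0.2296]
(np.float64(203.7), np.float64(170.7)) [11  8 66] [ 0.5339 -0.1003]
(np.float64(190.4), np.float64(185.9)) [10  9 70] [ 0.5889 -0.1134]
drawer box ((332.1953125, 224.38417053222656), (74.1481704711914, 53.78266525268555), 9.926244735717773)
```

View pics/crop.png

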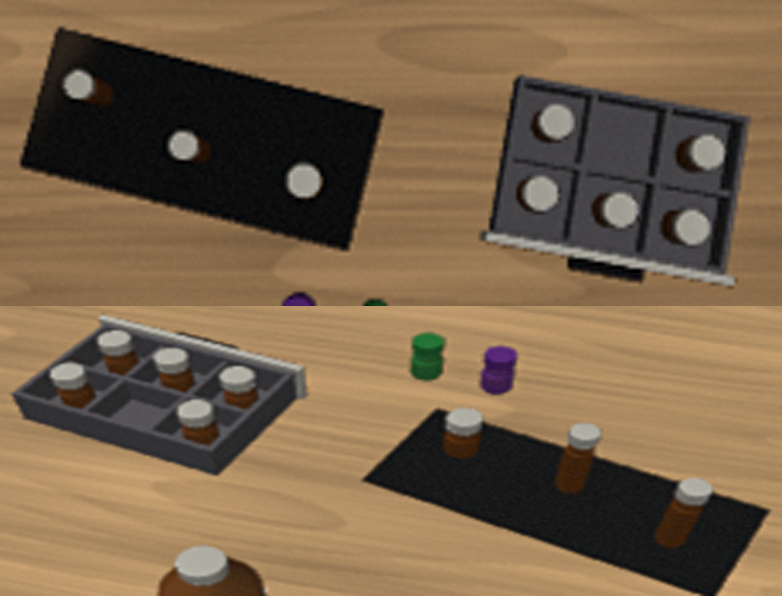

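The crop confirms it. In the scene view the mat vial nearest the drawer is clearly short and wide, with its cap at top (239,223), at about (0.542, 0.080). The other two, (173,195) and (204,213), are tall. The drawer's empty cell is the middle one of the back row, at about (0.575, -0.176). I'll close the hand and cross at height.

```bash
python3 -m handwheel '[{"translation":[-40,-22,0],"turn":[0,0,0],"hand":-1},{"translation":[-40,-22,0],"turn":[0,0,0],"hand":-1},{"translation":[-40,-22,0],"turn":[0,0,0],"hand":-1},{"translation":[-40,-22,0],"turn":[0,0,0],"hand":-1},{"translation":[-40,-22,0],"turn":[0,0,0],"hand":-1},{"translation":[-40,-22,0],"turn":[0,0,0],"hand":-1},{"translation":[-40,-22,0],"turn":[0,0,0],"hand":-1},{"translation":[-40,-22,0],"turn":[0,0,0],"hand":-1},{"translation":[-40,-22,0],"turn":[0,0,0],"hand":-1},{"translation":[-40,-22,0],"turn":[0,0,0],"hand":-1}]'
cat > go.py <<'E'
import sys; from h import *
s=env.get_state();r=R.from_quat(s['eef_rot']);d=np.array([float(a) for a in sys.argv[1:4]])-s['eef_pos']
print('t',s['t'],'pos',np.round(s['eef_pos'],4),'tool mm',np.round(r.inv().apply(d)*1000,1),'z axis',np.round(r.apply([0,0,1]),4),'w',s['width'])
E
python3 go.py .542 .0803 .25
```

```text
t: 2.1
eef_pos: [0.4874, 0.1445, 0.2572]
eef_rot: [0.168, 0.986, 0.001, 0.001]
wrist_force: [0.4, 0.8, 0.2]
width: -0.0002
t 2.1 pos [0.4874 0.1445 0.2572] tool mm [-72.8 -42.6   7.2] z axis [ 0.0029  0.0017 -1.    ] w -0.00019746166845725183
```

```bash
python3 -m handwheel '[{"translation":[-37,-22,3],"turn":[0,0,0],"hand":-1},{"translation":[-36,-21,3],"turn":[0,0,0],"hand":-1},{"translation":[0,0,0],"turn":[0,0,0],"hand":-1}]'
python3 go.py .542 .0803 .11
python3 - <<'E'
from h import *
w=eyes.get_image('wrist');print(w['position'],w['fx'],w['cx'],w['cy'])
M=R.from_quat(w['rotation']).as_matrix()
def pw(P):
    q=M.T@(np.array(P)-w['position']);th=np.arctan2(np.hypot(q[0],q[1]),q[2]);k=w['fx']*th/np.hypot(q[0],q[1]);return w['cx']+k*q[0],w['cy']+k*q[1]
def aw(u,v,z):
    a=np.array([u-w['cx'],v-w['cy']]);r=np.hypot(*a);th=r/w['fx'];d=M@np.r_[a/r*np.sin(th),np.cos(th)]
    return (np.array(w['position'])+d*(z-w['position'][2])/d[2])[:2]
f=w['frame'].copy()
for P in ((.542,.0803,.062),(.575,-.176,.045)):
    u,v=pw(P);print(u,v);cv2.drawMarker(f,(int(round(u)),int(round(v))),(255,0,0),0,7,1)
g=((w['frame'].min(2)>120)&(np.ptp(w['frame'],2)<45)).astype(np.uint8)
n,_,st,c=cv2.connectedComponentsWithStats(g)
for i in range(1,n):
    if 15<st[i,4]<3000:print(c[i].round(1),st[i,2:],aw(*c[i],.062).round(4))
save('wrist1',cv2.resize(f,(800,600)))
E
```

```text
t: 2.48
eef_pos: [0.545, 0.0751, 0.2506]
eef_rot: [0.169, 0.986, 0.001, 0.001]
wrist_force: [-0.1, 0.4, 0.3]
width: 0.0002
t 2.475 pos [0.545  0.0751 0.2506] tool mm [  4.9   3.6 140.6] z axis [ 0.003   0.0017 -1.    ] w 0.00022464194586911687
[0.47494349 0.09868148 0.36691283] 297.3186396354542 259.7253286179855 194.51732244976256
263.95461615643364 173.72112094046355
95.80120758684308 256.24196652027234
[262.5 171.4] [ 26  24 481] [0.5392 0.0796]
[357.9 174.6] [ 24  22 381] [0.5765 0.177 ]
[431.9 190.9] [ 21  19 292] [0.6273 0.2657]
[115.1 216.6] [ 19  21 306] [ 0.5302 -0.1036]
[127.1 258.8] [ 19  19 269] [ 0.5857 -0.1168]
[253.3 269.1] [ 8  8 26] [0.6466 0.0304]
[266. 269.] [ 7  8 28] [0.6516 0.0447]
[480.9 310.3] [ 66  42 708] [0.8799 0.3525]
[ 21.6 330.4] [  57   72 2021] [ 0.665  -0.4493]
[  8.1 371.5] [ 26  35 386] [ 0.7828 -0.6648]
[ 38.7 364.3] [ 42  13 170] [ 0.755  -0.4855]
```

View pics/wrist1.png

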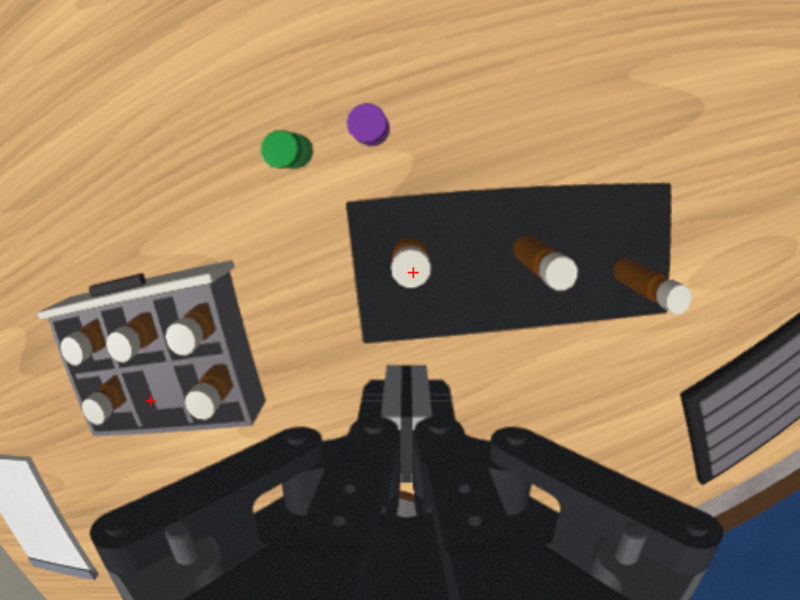

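The wrist view shows the short vial at (411,267) under my marker, with the tall ones to its right. It agrees to within 3 mm, giving a target of (0.541, 0.080). Next I correct and descend.

```bash
python3 -m handwheel '[{"translation":[5.5,3.5,0],"turn":[0,0,0],"hand":-1},{"translation":[0,0,30],"turn":[0,0,0],"hand":-1},{"translation":[0,0,30],"turn":[0,0,0],"hand":-1},{"translation":[0,0,30],"turn":[0,0,0],"hand":-1},{"translation":[0,0,20],"turn":[0,0,0],"hand":-1},{"translation":[0,0,0],"turn":[0,0,0],"hand":-1}]'; python3 go.py .541 .080 .110
```

```text
t: 3.28
eef_pos: [0.5369, 0.0889, 0.1405]
eef_rot: [0.165, 0.986, 0.002, 0.003]
wrist_force: [-0.5, 1.0, 1.0]
width: -0.0001
t 3.275 pos [0.5369 0.0889 0.1405] tool mm [-6.7 -7.2 30.5] z axis [ 0.0061  0.0028 -1.    ] w -9.794487162979842e-05
```

```bash
python3 -m handwheel '[{"translation":[-6.5,-7,0],"turn":[0,0,0],"hand":-1},{"translation":[0,0,0],"turn":[0,0,0],"hand":-1},{"translation":[0,0,0],"turn":[0,0,0],"hand":-1}]'; python3 go.py .541 .080 .110
```

```text
t: 3.65
eef_pos: [0.5416, 0.0804, 0.1433]
eef_rot: [0.164, 0.986, 0.002, 0.005]
wrist_force: [-0.5, 0.3, 0.6]
width: -0.0
t 3.65 pos [0.5416 0.0804 0.1433] tool mm [ 0.7 -0.8 33.3] z axis [ 0.0105  0.0026 -0.9999] w -7.857399037391645e-06
```

```bash
python3 -m handwheel '[{"translation":[0,-1,12],"turn":[0,0,0],"hand":-1},{"translation":[0,0,12],"turn":[0,0,0],"hand":-1},{"translation":[0,0,6],"turn":[0,0,0],"hand":-1},{"translation":[0,0,0],"turn":[0,0,0],"hand":-1}]'; python3 go.py .541 .080 .110
```

```text
t: 4.15
eef_pos: [0.5413, 0.0795, 0.1109]
eef_rot: [0.164, 0.986, 0.002, 0.005]
wrist_force: [0.8, -0.4, -0.3]
width: -0.0
t 4.15 pos [0.5413 0.0795 0.1109] tool mm [0.4 0.4 0.9] z axis [ 0.0096  0.0027 -1.    ] w -9.772893718783831e-06
```

Holding here for over 2 s, with a scene picture and wrist check between calls.

```bash
Z='{"translation":[0,0,0],"turn":[0,0,0],"hand":-1}'; python3 -m handwheel '[{"translation":[0,0,0],"turn":[0,0,0],"hand":-1},{"translation":[0,0,0],"turn":[0,0,0],"hand":-1},{"translation":[0,0,0],"turn":[0,0,0],"hand":-1},{"translation":[0,0,0],"turn":[0,0,0],"hand":-1},{"translation":[0,0,0],"turn":[0,0,0],"hand":-1},{"translation":[0,0,0],"turn":[0,0,0],"hand":-1},{"translation":[0,0,0],"turn":[0,0,0],"hand":-1},{"translation":[0,0,0],"turn":[0,0,0],"hand":-1},{"translation":[0,0,0],"turn":[0,0,0],"hand":-1},{"translation":[0,0,0],"turn":[0,0,0],"hand":-1}]'; python3 go.py .541 .080 .110
python3 - <<'E'
from h import *
a=eyes.get_image('scene')['frame'][110:240,210:380];b=eyes.get_image('wrist')['frame']
save('p1',np.hstack([cv2.resize(a,(400,306)),cv2.resize(b,(400,306))]))
E
```

```text
t: 5.4
eef_pos: [0.5417, 0.0795, 0.1117]
eef_rot: [0.164, 0.986, 0.002, 0.005]
wrist_force: [-0.7, 0.2, -0.1]
width: 0.0004
t 5.4 pos [0.5417 0.0795 0.1117] tool mm [0.8 0.2 1.7] z axis [ 0.0112  0.0025 -0.9999] w 0.00040374698435473257
```

View pics/p1.png

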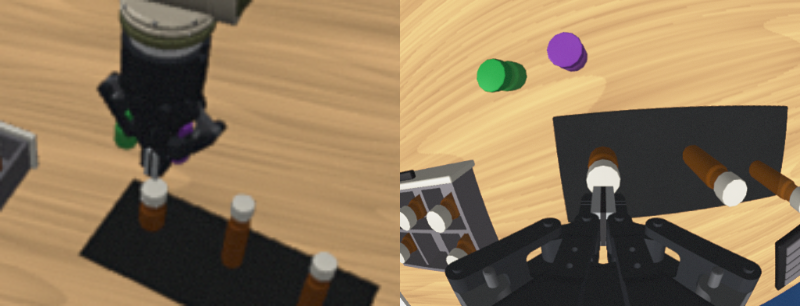

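The tips stand just above the short vial's cap: scene panel cap (153,187), wrist panel (603,175). I'll hold another 1.25 s, then rise vertically.

```bash
python3 -m handwheel '[{"translation":[0,0,0],"turn":[0,0,0],"hand":-1},{"translation":[0,0,0],"turn":[0,0,0],"hand":-1},{"translation":[0,0,0],"turn":[0,0,0],"hand":-1},{"translation":[0,0,0],"turn":[0,0,0],"hand":-1},{"translation":[0,0,0],"turn":[0,0,0],"hand":-1},{"translation":[0,0,0],"turn":[0,0,0],"hand":-1},{"translation":[0,0,0],"turn":[0,0,0],"hand":-1},{"translation":[0,0,0],"turn":[0,0,0],"hand":-1},{"translation":[0,0,0],"turn":[0,0,0],"hand":-1},{"translation":[0,0,0],"turn":[0,0,0],"hand":-1}]'; python3 -m handwheel '[{"translation":[0,0,-30],"turn":[0,0,0],"hand":-1},{"translation":[0,0,-35],"turn":[0,0,0],"hand":-1},{"translation":[0,0,-35],"turn":[0,0,0],"hand":-1},{"translation":[0,0,-25],"turn":[0,0,0],"hand":-1},{"translation":[0,0,0],"turn":[0,0,0],"hand":-1}]'; python3 go.py .575 -.176 .23
python3 - <<'E'
# fit empty-cell position: drawer outline model in top image edges
from h import *
from scipy.optimize import minimize
# cap centres averaged over top and scene for cell-grid fit
T={(1,1):(.5895,-.1187),(1,-1):(.566,-.2356),(0,1):(.5333,-.1061),(0,0):(.5209,-.1673),(0,-1):(.5076,-.2226)}
S={(1,1):(.5889,-.1134),(1,-1):(.5652,-.2296),(0,1):(.5339,-.1003),(0,0):(.5204,-.1618),(0,-1):(.5069,-.2164)}
for D in (T,S):
    A=np.array([[1,k[0],k[1]] for k in D]);c,*_=np.linalg.lstsq(A,np.array(list(D.values())),rcond=None)
    print(c.round(4).tolist(),'empty',(c[0]+c[1]).round(4))
E
```

```text
t: 6.75
eef_pos: [0.5417, 0.0795, 0.1117]
eef_rot: [0.164, 0.986, 0.002, 0.005]
wrist_force: [0.4, -0.1, -0.7]
width: 0.0001
t: 7.38
eef_pos: [0.54, 0.0792, 0.2399]
eef_rot: [0.164, 0.986, 0.002, 0.005]
wrist_force: [-0.1, -0.3, -1.0]
width: 0.0
t 7.375 pos [0.54   0.0792 0.2399] tool mm [-115.7 -230.2    9.6] z axis [ 0.0099  0.0027 -0.9999] w 3.7822415558415154e-06
[[0.5206, -0.1653], [0.0571, -0.0118], [0.0123, 0.0584]] empty [ 0.5777 -0.1772]
[[0.5204, -0.1595], [0.0566, -0.012], [0.0127, 0.0581]] empty [ 0.577  -0.1715]
```

```bash
python3 -m handwheel '[{"translation":[-16.5,-33,0],"turn":[0,0,0],"hand":-1},{"translation":[-16.5,-33,0],"turn":[0,0,0],"hand":-1},{"translation":[-16.5,-33,0],"turn":[0,0,0],"hand":-1},{"translation":[-16.5,-33,0],"turn":[0,0,0],"hand":-1},{"translation":[-16.5,-33,0],"turn":[0,0,0],"hand":-1},{"translation":[-16.5,-33,0],"turn":[0,0,0],"hand":-1},{"translation":[-12,-25,0],"turn":[0,0,0],"hand":-1},{"translation":[0,0,0],"turn":[0,0,0],"hand":-1}]'; python3 go.py .576 -.175 .098
python3 - <<'E'
from h import *
w=eyes.get_image('wrist');M=R.from_quat(w['rotation']).as_matrix();f=w['frame'].copy()
def pw(P):
    q=M.T@(np.array(P)-w['position']);th=np.arctan2(np.hypot(q[0],q[1]),q[2]);k=w['fx']*th/np.hypot(q[0],q[1]);return int(w['cx']+k*q[0]+.5),int(w['cy']+k*q[1]+.5)
a=np.deg2rad(-12);ex=np.array([np.cos(a),np.sin(a)]);ey=np.array([-ex[1],ex[0]])
c=np.array([.576,-.175]);P=[pw([*(c+.0275*(i*ex+j*ey)),.045]) for i,j in((1,1),(1,-1),(-1,-1),(-1,1))]
print(P);cv2.polylines(f,[np.array(P)],True,(255,0,0),1)
u,v=pw([*c,.045]);y,x=max(v-75,0),max(u-100,0)
save('cell',cv2.resize(f[y:y+150,x:x+200],(800,600),interpolation=cv2.INTER_CUBIC))
E
```

```text
t: 8.38
eef_pos: [0.571, -0.1742, 0.227]
eef_rot: [0.164, 0.987, 0.004, -0.003]
wrist_force: [-0.1, 0.8, 0.1]
width: 0.0002
t 8.375 pos [ 0.571  -0.1742  0.227 ] tool mm [ -5.9   0.  129. ] z axis [-0.0046  0.0086 -1.    ] w 0.00021782332800013735
[(289, 208), (238, 214), (230, 163), (284, 157)]
```

View pics/cell.png

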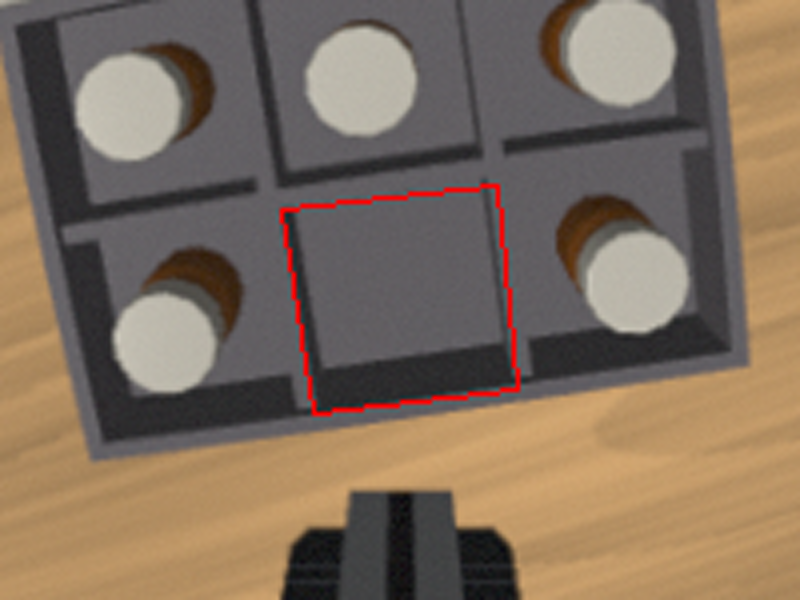

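The projected mouth outline (red, centred at about (400,300) in the crop) lies on the empty cell within 2 mm. Descending.

```bash
python3 -m handwheel '[{"translation":[-6,0,0],"turn":[0,0,0],"hand":-1},{"translation":[0,0,0],"turn":[0,0,0],"hand":-1},{"translation":[0,0,25],"turn":[0,0,0],"hand":-1},{"translation":[0,0,25],"turn":[0,0,0],"hand":-1},{"translation":[0,0,20],"turn":[0,0,0],"hand":-1},{"translation":[0,0,0],"turn":[0,0,0],"hand":-1}]'; python3 go.py .576 -.175 .098
```

```text
t: 9.18
eef_pos: [0.5771, -0.1697, 0.1551]
eef_rot: [0.16, 0.987, 0.004, -0.003]
wrist_force: [0.4, 0.7, 0.6]
width: 0.0001
t 9.175 pos [ 0.5771 -0.1697  0.1551] tool mm [-1.  -5.8 57.1] z axis [-0.0045  0.0095 -0.9999] w 0.00011294271037474697
```

```bash
python3 -m handwheel '[{"translation":[-1,-6,0],"turn":[0,0,0],"hand":-1},{"translation":[0,0,15],"turn":[0,0,0],"hand":-1},{"translation":[0,0,15],"turn":[0,0,0],"hand":-1},{"translation":[0,0,15],"turn":[0,0,0],"hand":-1},{"translation":[0,0,8],"turn":[0,0,0],"hand":-1},{"translation":[0,0,0],"turn":[0,0,0],"hand":-1}]'; python3 go.py .576 -.175 .098
```

```text
t: 9.93
eef_pos: [0.5765, -0.1754, 0.1]
eef_rot: [0.16, 0.987, 0.004, -0.002]
wrist_force: [0.6, -0.7, -0.7]
width: -0.0002
t 9.925 pos [ 0.5765 -0.1754  0.1   ] tool mm [0.6 0.2 2. ] z axis [-0.0026  0.0084 -1.    ] w -0.00022397964457745393
```

Grasp point at z = 0.094, 49 mm above the mouth, so it is in range. Going 5 mm lower and holding over 2 s.

```bash
python3 -m handwheel '[{"translation":[0,0,5],"turn":[0,0,0],"hand":-1},{"translation":[0,0,0],"turn":[0,0,0],"hand":-1},{"translation":[0,0,0],"turn":[0,0,0],"hand":-1},{"translation":[0,0,0],"turn":[0,0,0],"hand":-1},{"translation":[0,0,0],"turn":[0,0,0],"hand":-1},{"translation":[0,0,0],"turn":[0,0,0],"hand":-1},{"translation":[0,0,0],"turn":[0,0,0],"hand":-1},{"translation":[0,0,0],"turn":[0,0,0],"hand":-1},{"translation":[0,0,0],"turn":[0,0,0],"hand":-1},{"translation":[0,0,0],"turn":[0,0,0],"hand":-1}]'; python3 -m handwheel '[{"translation":[0,0,0],"turn":[0,0,0],"hand":-1},{"translation":[0,0,0],"turn":[0,0,0],"hand":-1},{"translation":[0,0,0],"turn":[0,0,0],"hand":-1},{"translation":[0,0,0],"turn":[0,0,0],"hand":-1},{"translation":[0,0,0],"turn":[0,0,0],"hand":-1},{"translation":[0,0,0],"turn":[0,0,0],"hand":-1},{"translation":[0,0,0],"turn":[0,0,0],"hand":-1},{"translation":[0,0,0],"turn":[0,0,0],"hand":-1},{"translation":[0,0,0],"turn":[0,0,0],"hand":-1},{"translation":[0,0,0],"turn":[0,0,0],"hand":-1}]'; python3 go.py .576 -.175 .095
python3 - <<'E'
from h import *
a=eyes.get_image('scene')['frame'][80:230,90:290];b=eyes.get_image('wrist')['frame']
save('p2',np.hstack([cv2.resize(a,(400,300)),cv2.resize(b,(400,300))]))
E
```

```text
t: 11.18
eef_pos: [0.5771, -0.1757, 0.0961]
eef_rot: [0.16, 0.987, 0.004, -0.001]
wrist_force: [0.6, 0.9, -0.1]
width: 0.0
t: 12.42
eef_pos: [0.5771, -0.1756, 0.096]
eef_rot: [0.16, 0.987, 0.004, -0.001]
wrist_force: [-0.3, -0.5, 0.4]
width: -0.0002
t 12.425 pos [ 0.5771 -0.1756  0.096 ] tool mm [1.3 0.2 1. ] z axis [-4.0e-04  7.3e-03 -1.0e+00] w -0.0002437391595070804
```

View pics/p2.png

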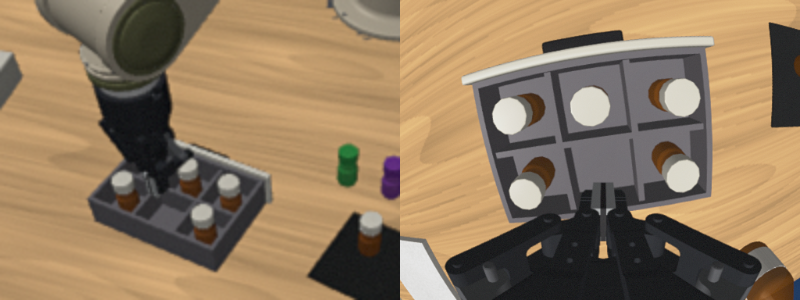

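The fingertips hover over the empty cell (scene panel about (155,190), wrist panel (602,190)), and the five vials are upright. Rising vertically, then settling.

```bash
python3 -m handwheel '[{"translation":[0,0,-25],"turn":[0,0,0],"hand":-1},{"translation":[0,0,-35],"turn":[0,0,0],"hand":-1},{"translation":[0,0,-40],"turn":[0,0,0],"hand":-1},{"translation":[0,0,-40],"turn":[0,0,0],"hand":-1},{"translation":[0,0,-40],"turn":[0,0,0],"hand":-1},{"translation":[0,0,-25],"turn":[0,0,0],"hand":-1},{"translation":[0,0,0],"turn":[0,0,0],"hand":-1},{"translation":[0,0,0],"turn":[0,0,0],"hand":-1},{"translation":[0,0,0],"turn":[0,0,0],"hand":-1}]'; python3 go.py .576 -.175 .28
python3 - <<'E'
from h import *
t=eyes.get_image('scene')
for x0,y0,x1,y1 in ((240,180,375,265),(130,145,230,212)):
    f=t['frame'][y0:y1,x0:x1]
    m=((f.min(2)>120)&(f.max(2).astype(int)-f.min(2)<45)).astype(np.uint8)
    n,_,st,c=cv2.connectedComponentsWithStats(m)
    print([(c[i]+[x0,y0]).round(1).tolist() for i in range(1,n) if st[i,4]>15])
E
```

```text
t: 13.65
eef_pos: [0.5764, -0.1768, 0.3042]
eef_rot: [0.16, 0.987, 0.004, -0.003]
wrist_force: [-0.4, -1.0, -0.2]
width: 0.0002
t 13.65 pos [ 0.5764 -0.1768  0.3042] tool mm [ 0.7  1.4 24.2] z axis [-0.0049  0.0098 -0.9999] w 0.00016839929001848388
[[275.1, 189.6], [312.9, 196.0], [347.5, 220.9]]
[[192.8, 156.2], [165.2, 154.2], [182.7, 162.0], [150.5, 169.1], [203.7, 170.7], [190.4, 186.0]]
```

All eight vials' caps are where they began, within 0.2 px, and the hand is up.

```bash
python3 -c "
from cell import env
print(env.close_job())"
```

```text
the job is handed in; nothing more can be done
None
```

I pointed at both targets in order, raised the hand and handed the job in at about 13.7 s. No verdict is reported.

- **Short vial:** I held the closed fingertips over the short, wide vial on the mat, the one nearest the drawer, at about (0.541, 0.080). The grasp point was about 43 mm above the cap and the hold lasted about 2.6 s.
- **Empty cell:** I then held over the drawer's empty cell, the middle of the row away from the front panel, at about (0.576, -0.175). The grasp point was about 45 mm above the mouth and the hold lasted about 2.5 s.
- **Raise:** I went straight up until the fingertips were about 0.28 m above the bench (grasp point about 0.30 m).

**Last checks:**
- The eight vial caps in the scene picture were within 0.2 px of their starting places.
- Wrist-force readings stayed around 1 N, with no sign of contact.
- I did not measure the bottle at the end, though the arm never went near it.

**Disagreements:**
- The top and scene cameras differed by about 5–6 mm in y, so I took values between them. The wrist camera agreed with those within about 3 mm.
- The networks gave the green and purple look-alikes or wrong places for some names, so I located the caps from the pictures instead.

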